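# Clamp a three-cell pack in its jig

### The arm

A 6-joint arm with a two-finger parallel gripper is mounted at the origin on a cart in front of the work surface, level with it; the furniture and walls round the work are solid. World frame = base frame: x ahead of the robot, y to its left, z up, the work surface at z = 0. Lengths are in m, angles in rad, forces in N, time in s.
With the tool pointing down it reaches from about 0.375 to 0.975 m from the base axis. Payload 3.8 kg.
Tool frame: the origin (TCP) lies midway between the tips of the shut fingers; the grasp point (between the pads) lies 19 mm behind it; z points along the fingers, y is the line along which they close (so a half turn about z gives the same grasp; the last joint's range is limited). The gripper opens to 85 mm and grips with 20 to 120 N. Pads are 22 mm wide; open, the fingers measure 114 mm over their backs; the gripper's body (76 mm by 85 mm) begins 54 mm behind the grasp point. The pads swing forward as they close: fully open they stand 13 mm farther back than shut.
Start: joints at [-1.23, 0.264, 1.604, -0, 1.274, -0.037], TCP at [0.249, -0.627, 0.231] pointing down, gripper open.
Joint ranges: [-2.63, 2.63], [-0.94, 2.18], [0.31, 2.57], [-1.31, 4.45], [0, 2.66], [-2.55, 2.55]. Speed limits (rad/s): [2.57, 2.57, 3.14, 3.14, 3.14, 3.14].

### API

Orientations are given as a rotation vector (axis times angle).
In Python, from workcell import status, read_camera, workorder, masks_of gives the robot as it stands.
- The arm moves only by the tool drive_tool, never from a script. Its argument "rows" is a list of rows, each a list of 7 numbers: the turn, a rotation vector about the tool's x, y, z in degrees, then the shift along the tool's x, y, z in m, then the opening, from 0 (shut) to 1 (fully open). In form: [[ax, ay, az, tx, ty, tz, claw], ...]. A call has 1 to 8 rows; each row shifts and turns the commanded pose from where the row before left it, along the tool's axes as they then stand; what a row does not reach is not made up. A row lasts 1/12 s, in which the tool goes at most 41.7 mm and 7.16 degrees, less where a joint would pass 70% of its speed; a pose out of reach is approached as far as the arm can. A call is refused whole if a number of a shift passes 0.0417 or a number of a turn 7.16, either way. A call with a gripper value outside its range is refused whole. The fingers move at their own pace and stop on an object; "force" is the grip in N (left out, the last holds). Time passes only in rows, so rows that do not move let the fingers close. It gives the time, the measured TCP pose, the force, the opening and the grip force at its end, in the units of the state.
- status.read_state(): the state, without advancing time (a new reading comes with each control period).
- read_camera(name): name is "scene" or "top"; returns a dict with "color" (420x560x3 uint8, red, green, blue), "intrinsics" (3x3 intrinsics, pixels), "world_from_camera" (4x4, takes a point from camera to world coordinates). Camera axes: x right, y up, looking along -z (the intrinsics and any distortion apply to the point x, -y, -z); pixel columns grow to the right and rows downward; lengths in m; the calibration is good to about 2 mm. A picture is of the moment at which its call begins. There is no depth.
- workorder.finish_job(): hands the job in; it is judged then, once.
Trained networks look in a picture, given as the dict that the camera call returned (one of the last four; its "shot" number tells which), for a name from the list of things; names that differ only in an ending like _2 or _b are one class to them, and where a whole thing is asked for, a point or a joint stands for the part that bears it (a point fixed in the world has none). Each returns a list of dicts, best first, with "score" (0 to 1); they miss things now and then, are a little off and sometimes report something else, mostly with a low value. They report only what shows in the picture. A call takes as long as a camera call. They do not tell look-alikes from the thing itself.
- masks_of(picture, name): "mask" (420x560 bool, what is visible of it) and "bbox" ([left, top, right, bottom] in pixels, round what is visible of it).
The state is a dict: "time": time; "q": joint angles; "joint_vel": joint speeds; "joint_torque": joint torques, N m; "tool_pos": TCP position; "tcp_rot": TCP orientation; "wrist_force": force on the tool from outside, world axes, zero at the start; "torque": the same for the moment, N m; "width": opening from 0.0 (shut) to 1.0 (fully open); "grip_force": force on a finger pad.
Only numpy, scipy, OpenCV 4.12 (cv2) and the standard library are available. Lean on these libraries where they do the work, as an engineer would, in place of code of your own. Each camera call takes 0.05 s, during which the arm holds its last target. There are 200 camera calls.

### The job

Finish the battery pack in the clamping jig: lay the loose cell from its tray into the groove on top of the two cells in the nest and let go of it. Then take the clamp cover by its handle block, slide it over the jig's two locating pins until it drops on, press it down against its sprung pad until it sits fully home on both posts, and finish while still gripping the cover and holding it pressed home. Leave the solder spool, loupe, USB stick, dark bottle, mug and small circuit board where they stand.

Things in the scene. Friction and masses are not known exactly. Their poses are not given: they have to be found in the camera images.
- jig: clamping jig, fixed: grey-painted steel base plate 100 x 180 x 10 mm (x, y, z). Origin: centre of its underside, on the worktop; y is its long axis. Two dark steel posts, each 40 x 36 mm (x, y), stand at y = +/-65 mm, tops 34.5 mm above the origin. From the middle of each rises a steel locating pin, 10 mm in diameter, straight for 13.5 mm, then tapering over 4 mm to a 5 mm flat nose
- nest_groove (a point): where the middle of the third cell belongs, 34.5 mm above the jig's origin. Below it is the nest: two cells lying side by side along the jig's x on the base plate, tops 28 mm above the origin, between black walls along x (inner faces 18.75 mm off the middle, tops at 22 mm) and end stops across (inner faces 33.5 mm off, tops at 20 mm). The stacked cell's top is at about 43.5 mm
- jig_seat (a point): midway between the tops of the jig's two posts, 34.5 mm above the jig's origin: where the cover's origin comes when it is home; axes as the jig's
- pin_tip_left (a point): tip of the locating pin at the jig's y = +65 mm, 52 mm above the jig's origin
- pin_tip_right (a point): tip of the locating pin at the jig's y = -65 mm, 52 mm above the jig's origin
- cover: clamp cover, loose, about 0.33 kg: a bridge 46 x 170 x 60 mm (x, y, z). It stands on two black bushing blocks, 40 x 36 x 20 mm, at y = +/-65 mm; origin: centre between their undersides, on the worktop at the start; y is its long axis. Over the blocks lies a bright steel plate, 20 to 28 mm above the origin. It fits the jig either way round
- cover_handle (a point): top centre of the cover's black handle block, 60 mm above the cover's origin. The block is 40 mm (x) by 22 mm (y) and 32 mm high, standing on the plate; grip it from above across its 22 mm (along the cover's y)
- socket_round (a point): mouth of the round socket in the underside of the block at the cover's y = +65 mm: 12 mm in diameter, 20 mm deep, chamfered 1.5 mm
- socket_slot (a point): mouth of the slotted socket in the underside of the block at the cover's y = -65 mm: 12 mm (x) by 15 mm (y), 20 mm deep, chamfered 1.5 mm
- cover_pad (a point): underside centre of the cover's sprung black rubber pad, 36 x 76 mm, 2 mm above the cover's origin when free. It gives 10 mm upward, with about 5.4 N at first and 0.9 N more for each mm. It meets the stacked cell when the cover is about 7 mm above home; left alone the cover stays up there. Bringing it home takes about 9 N of push
- tray: flat grey tray 100 x 60 x 4 mm, fixed, origin at the centre of its underside; the loose cell lies on it along the tray's x between low ribs whose tops are 7 mm above the worktop
- cell_top: loose round battery cell, cylinder 18 mm in diameter, 65 mm long, grey, 46 g; origin at its middle, x is its long axis. It starts on the tray, axis 13 mm above the worktop
- cell_a: one of the two cells already in the nest, same kind; origin at its middle, x is its long axis
- cell_b: the other cell already in the nest, same kind
- solder_spool: bystander: spool of solder, 55 mm across, 34 mm high, origin under its centre
- loupe: bystander: black eyepiece loupe, 35 mm across, 30 mm high, origin under its centre
- usb_stick: bystander: USB stick 17 x 53 x 8 mm, origin under its centre
- reagent_bottle: bystander: small dark bottle with white cap, 39 mm across, 84 mm high, origin under its centre
- phone_spare: bystander: small circuit board 45 x 66 x 8 mm, origin under its centre
- yellow_mug: bystander: mug 82 x 110 x 94 mm, origin under its centre
Not all that is in view belongs to the job. Leave any blue look-alike of the cell_top alone.

How it is judged:
By the outcome, as a careful person would: the job done as asked, in the order asked, and still so for the second after the job is handed in, while the arm keeps its last pose, push and grip.
It also fails if it takes over 54 s, if anything falls off the work surface, if the arm or the gripper's body presses on something with over 40 N, if the wrist force passes 120 N, or if a joint passes its speed limit or range.

## Working session

There is one attempt and no reset: what is moved stays moved. The work goes in short steps, Python scripts to look and compute and a tool call to move; the robot and the scene stay as the last step left them, time stands still between calls to the robot, and variables do not carry over. Pictures are saved under pics/ and viewed, at most 10 in all, crops included, and the job is handed in when it is done.

Besides the shell and the picture viewer there is one more tool, called after "Emit:" by a JSON object that holds its "op" and its "data". drive_tool: Moves the arm, as the interface text tells. Its arguments: {"type":"object","properties":{"rows":{"type":"array"},"force":{"type":"number"}},"required":["rows"]}

```bash
mkdir -p pics; ls
python3 - <<'E'
from workcell import status, read_camera, masks_of
import cv2,numpy as np,pickle
s=status.read_state();print(s)
for n in("scene","top"):
    p=read_camera(n);pickle.dump(p,open(f"pics/{n}.pkl","wb"))
    cv2.imwrite(f"pics/{n}0.png",p["color"][:,:,::-1])
    print(n,{k:v for k,v in p.items() if k!="color"})
    for o in("jig","cover","cover_handle","tray","cell_top"):
        for m in masks_of(p,o)[:4]: print(n,o,round(m["score"],2),m["bbox"],m["mask"].sum())
E
```

```text
pics
{'time': 0.0, 'q': array([-1.22987734e+00,  2.64756656e-01,  1.60537985e+00,  1.93904561e-05,
        1.27366282e+00, -3.68937218e-02]), 'joint_vel': array([-0.00135074,  0.001134  , -0.00094873, -0.00110786, -0.00056667,
       -0.00072261]), 'joint_torque': array([-1.48533774e-03, -5.15117204e+01, -3.67315221e+01, -5.98315910e-04,
        1.31745322e-02,  9.77348975e-06]), 'tool_pos': array([ 0.24876665, -0.62671168,  0.22995648]), 'tcp_rot': array([-3.08356079e+00, -5.89524477e-01,  4.95761617e-04]), 'wrist_force': array([-0.06493162, -0.02879318,  0.1496542 ]), 'torque': array([-0.01672563, -0.00676502, -0.00014749]), 'grip_force': 0.0, 'width': 1.001510690191015}
scene {'intrinsics': array([[513.94854429,   0.        , 280.68318076],
       [  0.        , 513.94854429, 201.79304933],
       [  0.        ,   0.        ,   1.        ]]), 'world_from_camera': array([[-0.88674887,  0.34494781, -0.30771326,  0.12186453],
       [-0.46208195, -0.67950702,  0.56986883,  0.72817516],
       [-0.01251832,  0.64751928,  0.76194624,  1.11897951],
       [ 0.        ,  0.        ,  0. 
[... 799 characters left out ...]
0363282e-02],
       [-1.29707438e-03,  2.07264601e-01,  9.78284060e-01,
         1.36063121e+00],
       [ 0.00000000e+00,  0.00000000e+00,  0.00000000e+00,
         1.00000000e+00]]), 'shot': 2}
top jig 0.91 [226.4, 197.9, 298.2, 253.9] 1989
top jig 0.45 [223.4, 266.2, 245.1, 289.7] 398
top cover 0.65 [345.1, 236.1, 406.9, 262.5] 1062
top cover_handle 0.78 [347.0, 232.5, 406.9, 266.0] 997
top cover_handle 0.72 [228.0, 199.5, 297.7, 254.1] 1876
top tray 0.86 [160.5, 194.3, 185.7, 232.3] 586
top cell_top 0.73 [125.2, 246.2, 144.0, 266.5] 166
top cell_top 0.62 [165.5, 201.3, 174.5, 224.9] 149
top cell_top 0.57 [161.2, 255.5, 186.6, 267.0] 156
top cell_top 0.5 [343.7, 232.8, 408.5, 262.4] 1029
```

Run:
```python
import cv2,pickle
p=pickle.load(open("pics/top.pkl","rb"))["color"][:,:,::-1]
cv2.imwrite("pics/topc.png",cv2.resize(p[180:300,110:420],None,fx=2.55,fy=2.55,interpolation=cv2.INTER_CUBIC))
p=pickle.load(open("pics/scene.pkl","rb"))["color"][:,:,::-1]
cv2.imwrite("pics/scenec.png",cv2.resize(p[140:390,150:400],None,fx=2.4,fy=2.4,interpolation=cv2.INTER_CUBIC))
```

```text
(no output)
```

View pics/topc.png

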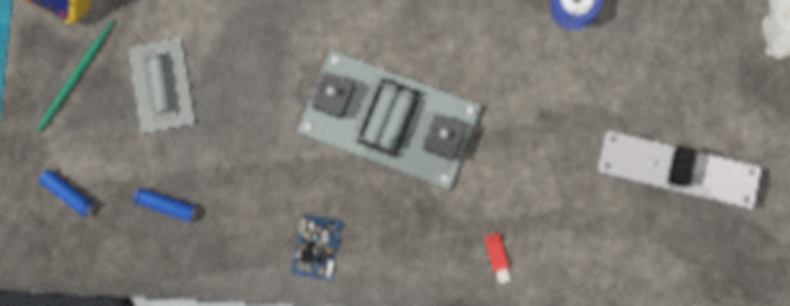

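View pics/scenec.png

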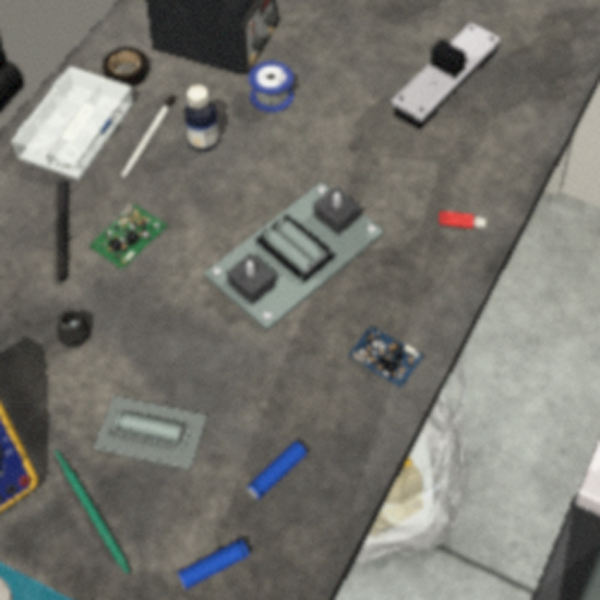

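View pics/top0.png

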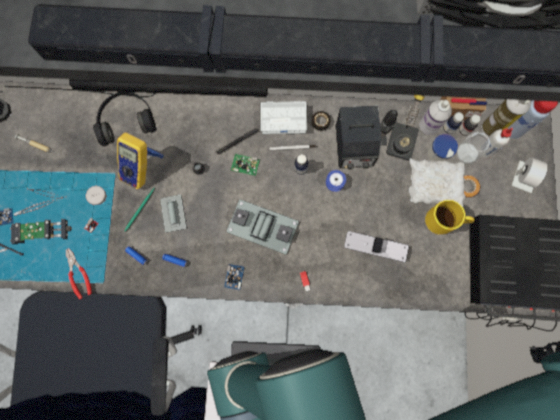

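The tray holds one grey cell at top (170,213), with the green-grey tray under it. The two blue cylinders at (135,256) and (174,261) are look-alikes lying on the bench. The grey cell on the tray fits the description, and the crop confirms it. The jig is at (262,226) and the cover at (376,246).

Next I fit model silhouettes to the masks in both cameras.

```bash
cat > h.py <<'E'
import numpy as np,cv2
from scipy.optimize import minimize
def proj(p,X):
    T=np.linalg.inv(p["world_from_camera"]);c=np.c_[X,np.ones(len(X))]@T.T
    c=c[:,:3]*[1,-1,-1];u=c@p["intrinsics"].T
    return u[:,:2]/u[:,2:]
def box(cx,cy,z0,z1,lx,ly):
    return np.array([[cx+i*lx/2,cy+j*ly/2,z] for i in(-1,1) for j in(-1,1) for z in(z0,z1)])/1000
M=dict(jig=[box(0,0,0,10,100,180),box(0,65,10,34.5,40,36),box(0,-65,10,34.5,40,36)],
 cover=[box(0,65,0,20,40,36),box(0,-65,0,20,40,36),box(0,0,20,28,46,170),box(0,0,28,60,40,22)],
 tray=[box(0,0,0,4,100,60)],
 cell_top=[np.array([[x,9*np.cos(a),9*np.sin(a)] for x in(-32.5,32.5) for a in np.linspace(0,6.28,25)])/1000])
def place(B,v,z=0):
    c,s=np.cos(v[2]),np.sin(v[2]);return B@np.array([[c,s,0],[-s,c,0],[0,0,1]])+[v[0],v[1],z]
def sil(p,name,v,z=0,S=4):
    m=np.zeros((420*S,560*S),np.uint8)
    for B in M[name]:
        h=cv2.convexHull(((proj(p,place(B,v,z))+.5)*S*16).astype(np.int32))
        cv2.fillConvexPoly(m,h,255,shift=4)
    return cv2.resize(m,(560,420),interpolation=cv2.INTER_AREA)/255.
def fit(name,ims,v0,z=0):
    def cost(v):
        return sum(np.abs(cv2.GaussianBlur(sil(p,name,v,z)-m,(0,0),1)).sum() for p,m in ims)
    sx=np.array([[0,0,0],[.012,0,0],[0,.012,0],[0,0,.12]])+v0
    r=minimize(cost,v0,method="Nelder-Mead",options=dict(initial_simplex=sx,xatol=1e-4,fatol=.1))
    return r.x,r.fun/sum(m.sum() for _,m in ims)
def ray(p,u,v,z):
    d=np.linalg.inv(p["intrinsics"])@[u,v,1];W=p["world_from_camera"];d=W[:3,:3]@(d*[1,-1,-1])
    return W[:3,3]+d*(z-W[2,3])/d[2]
E
python3 - <<'E'
from h import *
from workcell import read_camera,masks_of
P={n:read_camera(n) for n in("scene","top")}
G=dict(jig=((262,226),20),cover=((376,247),25),tray=((173,213),2),cell_top=((170,213),13))
# approximate yaw from hand-picked top pixels
Y=dict(jig=((240,215.7),(284.5,232.2)),cover=((348,240),(406,254)),tray=((170,202),(174,224)),cell_top=((170,202),(172,224)))
out={}
for k,((u,v),h) in G.items():
    c=ray(P["top"],u,v,h/1e3);a,b=[ray(P["top"],*q,h/1e3) for q in Y[k]]
    d=a-b if k in("jig","cover") else a-b
    yaw=np.arctan2(d[1],d[0])-(np.pi/2 if k in("jig","cover") else 0)
    v0=np.array([c[0],c[1],yaw]);z=.013 if k=="cell_top" else 0
    ims={}
    for n,p in P.items():
        e=proj(p,np.array([[c[0],c[1],h/1e3]]))[0]
        L=[m for m in masks_of(p,k) if np.hypot(*(np.array(m["bbox"]).reshape(2,2).mean(0)-e))<10]
        if L: ims[n]=(p,cv2.GaussianBlur(L[0]["mask"].astype(float),(0,0),.1))
    print(k,"init",v0.round(4),list(ims))
    for S in(["top"],["scene"],["top","scene"]):
        I=[ims[n] for n in S if n in ims]
        if I:
            r=fit(k,I,v0,z);print("  ",S,r[0][:2].round(4),np.degrees(r[0][2]).round(1),round(r[1],3))
            out[k]=r[0]
import os
os.makedirs("pics",exist_ok=True)
T=[]
for n,(x,y,w,hh) in(("top",(150,185,270,90)),("scene",(170,140,200,200))):
    p=P[n];S=3 if n=="top" else 3
    im=cv2.resize(p["color"][:,:,::-1],None,fx=S,fy=S,interpolation=cv2.INTER_CUBIC)
    for k,v in out.items():
        for B in M[k]:
            q=((proj(p,place(B,v,.013 if k=="cell_top" else 0))+.5)*S).astype(np.int32)
            cv2.polylines(im,[cv2.convexHull(q)],True,(0,0,255),1)
    cv2.imwrite(f"pics/fit_{n}.png",im[y*S:(y+hh)*S,x*S:(x+w)*S][:600,:800])
E
```

```text
jig init [ 0.5192  0.0417 -0.3087] ['scene', 'top']
   ['top'] [0.5209 0.0425] -17.9 0.158
   ['scene'] [0.5224 0.0385] -17.7 0.218
   ['top', 'scene'] [0.5212 0.0417] -18.1 0.207
cover init [ 0.4756 -0.2753 -0.1901] ['scene', 'top']
   ['top'] [ 0.4774 -0.2739] -11.2 0.036
   ['scene'] [ 0.4767 -0.2799] -11.4 0.069
   ['top', 'scene'] [ 0.4772 -0.2752] -11.4 0.071
tray init [0.5471 0.2975 0.2742] ['scene', 'top']
   ['top'] [0.5486 0.2979] 15.5 0.461
   ['scene'] [0.548  0.2935] 14.9 0.292
   ['top', 'scene'] [0.5476 0.2943] 15.3 0.389
cell_top init [0.5445 0.3031 0.1886] ['scene', 'top']
   ['top'] [0.5467 0.2983] 13.7 0.101
   ['scene'] [0.5489 0.2938] 14.6 0.103
   ['top', 'scene'] [0.5475 0.2955] 13.9 0.228
```

View pics/fit_top.png

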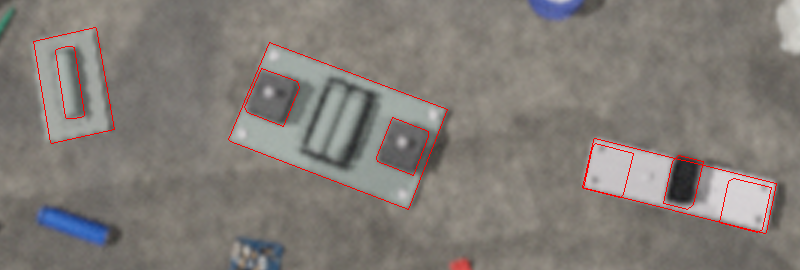

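View pics/fit_scene.png

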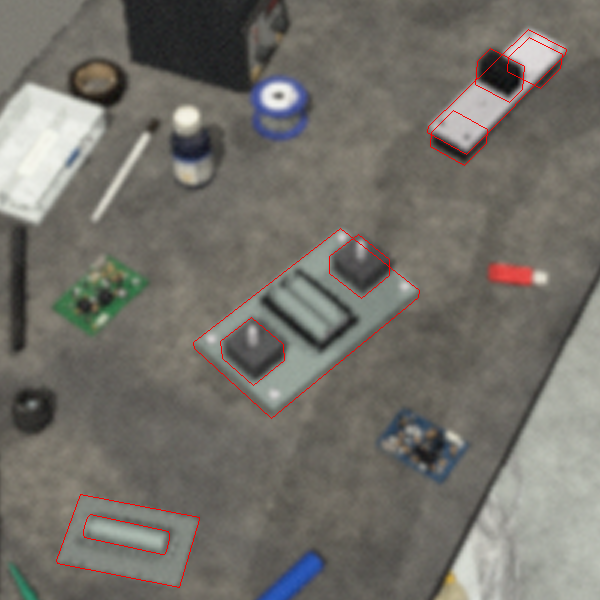

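```bash
cat > g.py <<'E'
import sys,numpy as np
from scipy.spatial.transform import Rotation as R
from workcell import status
def rel(x,y,z,yaw):
    "shift in present tool axes, then world-level turn; yaw = direction of tool x, deg"
    s=status.read_state();A=R.from_rotvec(s["tcp_rot"])
    T=R.from_euler("z",yaw,degrees=True)*R.from_euler("x",180,degrees=True)
    print("t",round(s["time"],2),"pos",s["tool_pos"].round(4),"F",s["wrist_force"].round(1),"w",round(s["width"],3),"g",round(s["grip_force"],1))
    d=np.array([x,y,z])-s["tool_pos"]
    print(" shift now",A.inv().apply(d).round(4)," turn",(A.inv()*T).as_rotvec(True).round(2)," shift after turn",T.inv().apply(d).round(4))
if __name__=="__main__": rel(*map(float,sys.argv[1:]))
E
python3 g.py .548 .296 .10 14
```

```text
t 1.1 pos [ 0.249  -0.6274  0.2313] F [-0.3  0.6  0.1] w 0.998 g 0.0
 shift now [ 0.6185 -0.748   0.1313]  turn [-0.    0.    7.65]  shift after turn [ 0.5135 -0.8236  0.1313]
```

Emit:
{"op": "drive_tool", "data": {"rows": [[0,0,3.8,0,0,0,1],[0,0,3.85,0,0,0,1],[0,0,0,0.0214,-0.0343,0,1],[0,0,0,0.0214,-0.0343,0,1],[0,0,0,0.0214,-0.0343,0,1],[0,0,0,0.0214,-0.0343,0,1],[0,0,0,0.0214,-0.0343,0,1],[0,0,0,0.0214,-0.0343,0,1]], "force": 30}}

```text
time: 1.77
tool_pos: [0.324, -0.3949, 0.2313]
tcp_rot: [3.118, 0.382, 0.001]
wrist_force: [1.4, -0.3, 0.2]
width: 1.002
grip_force: 0.0
```

Emit:
{"op": "drive_tool", "data": {"rows": [[0,0,0,0.0214,-0.0343,0,1],[0,0,0,0.0214,-0.0343,0,1],[0,0,0,0.0214,-0.0343,0,1],[0,0,0,0.0214,-0.0343,0,1],[0,0,0,0.0214,-0.0343,0,1],[0,0,0,0.0214,-0.0343,0,1],[0,0,0,0.0214,-0.0343,0,1],[0,0,0,0.0214,-0.0343,0,1]]}}

```text
time: 2.43
tool_pos: [0.4238, -0.0871, 0.2318]
tcp_rot: [3.118, 0.382, 0.002]
wrist_force: [0.8, -1.0, -0.2]
width: 1.0
grip_force: 0.0
```

Emit:
{"op": "drive_tool", "data": {"rows": [[0,0,0,0.0214,-0.0343,0,1],[0,0,0,0.0214,-0.0343,0,1],[0,0,0,0.0214,-0.0343,0,1],[0,0,0,0.0214,-0.0343,0,1],[0,0,0,0.0214,-0.0343,0,1],[0,0,0,0.0214,-0.0343,0,1],[0,0,0,0,0,0.03,0.6],[0,0,0,0,0,0,0.6]]}}

```text
time: 3.1
tool_pos: [0.496, 0.1434, 0.1972]
tcp_rot: [3.117, 0.389, -0.01]
wrist_force: [-1.2, -0.4, -1.2]
width: 0.747
grip_force: 0.0
```

```bash
python3 g.py .548 .296 .10 14
```

```text
t 3.1 pos [0.496  0.1434 0.1972] F [-1.2 -0.4 -1.2] w 0.747 g 0.0
 shift now [ 0.0886 -0.1351  0.0966]  turn [-0.01  0.38  0.23]  shift after turn [ 0.0874 -0.1354  0.0972]
```

Emit:
{"op": "drive_tool", "data": {"rows": [[0,0,0,0.0219,-0.0338,0.004,0.6],[0,0,0,0.0219,-0.0338,0.004,0.6],[0,0,0,0.0219,-0.0338,0.004,0.6],[0,0,0,0.0219,-0.0338,0.004,0.6],[0,0,0,0,0,0.04,0.6],[0,0,0,0,0,0.04,0.6],[0,0,0,0,0,0,0.6],[0,0,0,0,0,0,0.6]]}}

```text
time: 3.77
tool_pos: [0.5481, 0.292, 0.1028]
tcp_rot: [3.116, 0.381, -0.011]
wrist_force: [0.4, -0.5, 0.2]
width: 0.6
grip_force: 0.0
```

```bash
python3 g.py .548 .296 .0065 14
```

```text
t 3.77 pos [0.5481 0.292  0.1028] F [ 0.4 -0.5  0.2] w 0.6 g 0.0
 shift now [ 0.0016 -0.0041  0.0963]  turn [ 0.11  0.44 -0.05]  shift after turn [ 0.0009 -0.0039  0.0963]
```

Emit:
{"op": "drive_tool", "data": {"rows": [[0.1,0.44,0,0.0009,-0.0039,0,0.6],[0,0,0,0,0,0.03,0.6],[0,0,0,0,0,0.03,0.6],[0,0,0,0,0,0.02,0.6],[0,0,0,0,0,0.01,0.6],[0,0,0,0,0,0.005,0.6],[0,0,0,0,0,0,0.6],[0,0,0,0,0,0,0.6]]}}

```text
time: 4.43
tool_pos: [0.553, 0.2991, 0.0126]
tcp_rot: [-3.114, -0.382, -0.017]
wrist_force: [0.6, -0.2, 1.0]
width: 0.601
grip_force: 0.0
```

```bash
python3 g.py .548 .296 .0065 14
python3 - <<'E'
from workcell import read_camera
import cv2,numpy as np
a=read_camera("scene")["color"][290:350,180:260,::-1];b=read_camera("top")["color"][180:240,140:220,::-1]
cv2.imwrite("pics/grasp1.png",cv2.resize(np.hstack([a,b]),None,fx=5,fy=5,interpolation=cv2.INTER_CUBIC))
E
```

```text
t 4.43 pos [0.553  0.2991 0.0126] F [ 0.6 -0.2  1. ] w 0.601 g 0.0
 shift now [-0.0057  0.0018  0.0061]  turn [-0.14 -0.64 -0.03]  shift after turn [-0.0056  0.0018  0.0061]
```

View pics/grasp1.png

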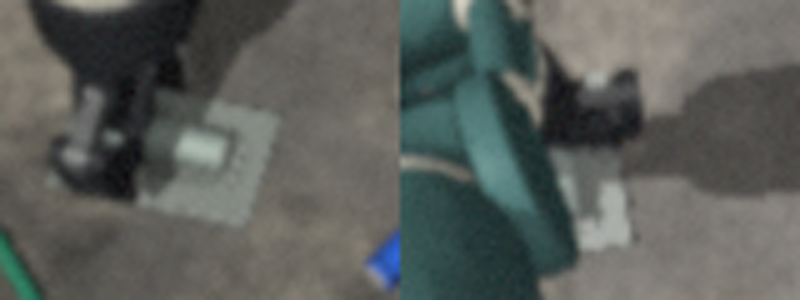

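Both fingers straddle the grey cell (scene crop: cell end at (200,150), far finger at (90,150)). I'll centre on it, level the tool, drop to depth and close.

Emit:
{"op": "drive_tool", "data": {"rows": [[-0.1,-0.5,0,-0.0055,0.0018,0.003,0.6],[0,0,0,0,0,0.003,0.6],[0,0,0,0,0,0,0.6],[0,0,0,0,0,0,0.6]]}}

```text
time: 4.87
tool_pos: [0.546, 0.2953, 0.004]
tcp_rot: [3.118, 0.383, -0.002]
wrist_force: [0.6, 0.2, 0.0]
width: 0.602
grip_force: 0.0
```

```bash
python3 g.py .548 .296 .0065 14
```

```text
t 4.87 pos [0.546  0.2953 0.004 ] F [0.6 0.2 0. ] w 0.602 g 0.0
 shift now [ 0.0021 -0.0002 -0.0025]  turn [ 0.01  0.09 -0.  ]  shift after turn [ 0.0021 -0.0002 -0.0025]
```

Emit:
{"op": "drive_tool", "data": {"rows": [[0,0,0,0.002,0,-0.0025,0.6],[0,0,0,0,0,0,0.1],[0,0,0,0,0,0,0.1],[0,0,0,0,0,0,0.1],[0,0,0,0,0,0,0.1],[0,0,0,0,0,0,0.1],[0,0,0,0,0,0,0.1],[0,0,0,0,0,0,0.1]], "force": 30}}

```text
time: 5.53
tool_pos: [0.549, 0.2962, 0.0074]
tcp_rot: [-3.118, -0.383, -0.0]
wrist_force: [0.5, 0.0, 4.4]
width: 0.193
grip_force: 32.1
```

Emit:
{"op": "drive_tool", "data": {"rows": [[0,0,0,0,0,0,0.1],[0,0,0,0,0,0,0.1],[0,0,0,0,0,0,0.1]]}}

```text
time: 5.78
tool_pos: [0.549, 0.2962, 0.0074]
tcp_rot: [-3.118, -0.383, -0.0]
wrist_force: [0.6, 0.1, 4.4]
width: 0.199
grip_force: 32.4
```

```bash
python3 g.py .548 .296 .0065 14
```

```text
t 5.78 pos [0.549  0.2962 0.0074] F [0.6 0.1 4.4] w 0.199 g 32.4
 shift now [-0.001  -0.      0.0009]  turn [-0.02 -0.02 -0.  ]  shift after turn [-0.001  -0.      0.0009]
```

Emit:
{"op": "drive_tool", "data": {"rows": [[0,0,0,0,0,-0.02,0.1],[0,0,0,0,0,-0.04,0.1],[0,0,0,0,0,-0.04,0.1],[0,0,7,0,0,0,0.1],[0,0,7,0,0,0,0.1],[0,0,7,0,0,0,0.1],[0,0,7,0,0,0,0.1],[0,0,4,0,0,0,0.1]]}}

```text
time: 6.45
tool_pos: [0.5474, 0.2954, 0.1056]
tcp_rot: [3.1, -0.5, -0.004]
wrist_force: [0.3, -0.2, -0.4]
width: 0.194
grip_force: 29.4
```

Emit:
{"op": "drive_tool", "data": {"rows": [[0,0,0,0,0,0,0.1],[0,0,0,0,0,0,0.1]]}}

```text
time: 6.62
tool_pos: [0.5477, 0.2955, 0.1057]
tcp_rot: [3.102, -0.488, -0.004]
wrist_force: [-0.1, -0.2, -0.5]
width: 0.193
grip_force: 29.4
```

```bash
python3 g.py .5216 .0405 .10 -18
```

```text
t 6.62 pos [0.5477 0.2955 0.1057] F [-0.1 -0.2 -0.5] w 0.193 g 29.4
 shift now [0.0535 0.2507 0.0061]  turn [0.11 0.13 0.12]  shift after turn [0.054  0.2506 0.0057]
```

Emit:
{"op": "drive_tool", "data": {"rows": [[0,0,0,0.0077,0.0358,0,0.1],[0,0,0,0.0077,0.0358,0,0.1],[0,0,0,0.0077,0.0358,0,0.1],[0,0,0,0.0077,0.0358,0,0.1],[0,0,0,0.0077,0.0358,0,0.1],[0,0,0,0.0077,0.0358,0,0.1],[0,0,0,0.0077,0.0358,0,0.1],[0,0,0,0,0,0,0.1]]}}

```text
time: 7.28
tool_pos: [0.5208, 0.0356, 0.1063]
tcp_rot: [3.099, -0.494, -0.003]
wrist_force: [0.5, -0.7, -1.9]
width: 0.194
grip_force: 29.5
```

Emit:
{"op": "drive_tool", "data": {"rows": [[0,0,0,0,0,0,0.1],[0,0,0,0,0,0,0.1],[0,0,0,0,0,0,0.1],[0,0,0,0,0,0,0.1]]}}

```text
time: 7.62
tool_pos: [0.5223, 0.0421, 0.1067]
tcp_rot: [3.103, -0.488, -0.002]
wrist_force: [-0.4, 0.9, 0.7]
width: 0.196
grip_force: 29.5
```

Run:
```python
from g import rel
from h import *
from workcell import read_camera
rel(.5216,.0405,.045,-18)
T=[]
for n in("scene","top"):
    p=read_camera(n);c=proj(p,np.array([[.5216,.0405,.03]]))[0].astype(int)
    T.append(cv2.resize(p["color"][c[1]-50:c[1]+50,c[0]-50:c[0]+50,::-1],None,fx=4,fy=4,interpolation=cv2.INTER_CUBIC))
cv2.imwrite("pics/place.png",np.hstack(T))
```

```text
t 7.62 pos [0.5223 0.0421 0.1067] F [-0.4  0.9  0.7] w 0.196 g 29.5
 shift now [-0.0001  0.0017  0.0617]  turn [0.02 0.06 0.12]  shift after turn [-0.0002  0.0018  0.0617]
```

View pics/place.png

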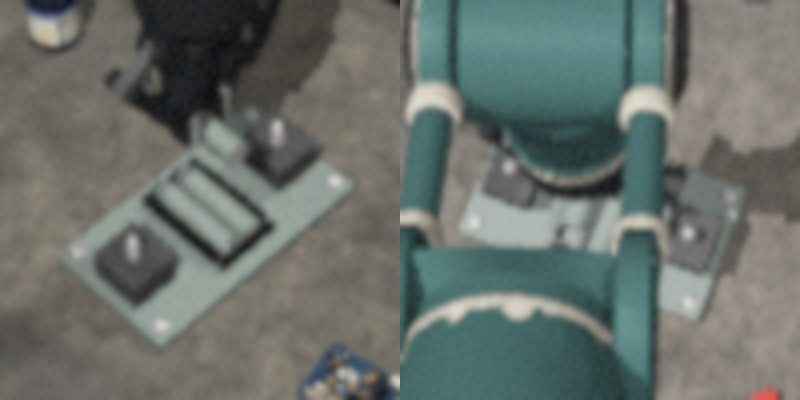

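The grey cell is held, its end visible at (220,135) in the left crop. The nest and its two cells are below at (210,205), aligned with it.

Emit:
{"op": "drive_tool", "data": {"rows": [[0,0,0.1,0,0.001,0.03,0.1],[0,0,0,0,0,0.02,0.1],[0,0,0,0,0,0.01,0.1],[0,0,0,0,0,0.006,0.1],[0,0,0,0,0,0.003,0.1],[0,0,0,0,0,0.002,0.1],[0,0,0,0,0,0,0.1],[0,0,0,0,0,0,0.1]]}}

```text
time: 8.38
tool_pos: [0.5228, 0.04, 0.0368]
tcp_rot: [3.102, -0.494, 0.001]
wrist_force: [0.4, -0.9, 0.4]
width: 0.189
grip_force: 29.5
```

```bash
python3 g.py .5216 .0405 .0289 -18
```

```text
t 8.38 pos [0.5228 0.04   0.0368] F [ 0.4 -0.9  0.4] w 0.189 g 29.5
 shift now [-0.0013 -0.0001  0.0079]  turn [-0.   -0.05 -0.1 ]  shift after turn [-0.0013 -0.0001  0.0079]
```

Emit:
{"op": "drive_tool", "data": {"rows": [[0,0,0,-0.001,0,0.003,0.1],[0,0,0,0,0,0.002,0.1],[0,0,0,0,0,0.002,0.1],[0,0,0,0,0,0.001,0.1],[0,0,0,0,0,0,0.1],[0,0,0,0,0,0,0.1],[0,0,0,0,0,0,0.1]]}}

```text
time: 8.97
tool_pos: [0.5211, 0.0402, 0.0287]
tcp_rot: [3.102, -0.494, -0.001]
wrist_force: [-2.2, -0.1, 5.2]
width: 0.197
grip_force: 30.2
```

```bash
python3 g.py .5216 .0405 .0289 -18
```

```text
t 8.97 pos [0.5211 0.0402 0.0287] F [-2.2 -0.1  5.2] w 0.197 g 30.2
 shift now [ 0.0004 -0.0004 -0.0002]  turn [ 0.03  0.04 -0.1 ]  shift after turn [ 0.0004 -0.0004 -0.0002]
```

Emit:
{"op": "drive_tool", "data": {"rows": [[0,0,0,0,0,0,0.25],[0,0,0,0,0,0,0.3],[0,0,0,0,0,0,0.4],[0,0,0,0,0,0,0.42],[0,0,0,0,0,0,0.42],[0,0,0,0,0,-0.01,0.42],[0,0,0,0,0,-0.03,0.42],[0,0,0,0,0,-0.04,0.42]]}}

```text
time: 9.63
tool_pos: [0.5174, 0.0402, 0.1056]
tcp_rot: [3.101, -0.494, -0.014]
wrist_force: [0.8, 0.0, -0.4]
width: 0.417
grip_force: 0.0
```

Emit:
{"op": "drive_tool", "data": {"rows": [[0,0,0,0,0,-0.04,0.6],[0,0,0,-0.01,0.04,-0.01,1],[0,0,0,-0.01,0.04,0,1],[0,0,0,-0.01,0.04,0,1],[0,0,0,-0.01,0.04,0,1],[0,0,0,-0.01,0.04,0,1],[0,0,0,0,0,0,1],[0,0,0,0,0,0,1]]}}

```text
time: 10.3
tool_pos: [0.4109, -0.1354, 0.1586]
tcp_rot: [3.101, -0.502, 0.0]
wrist_force: [0.4, 0.4, -0.1]
width: 1.007
grip_force: 0.0
```

Run:
```python
from g import rel
from h import *
from workcell import read_camera,masks_of
rel(.477,-.277,.10,-11.3)
T=[]
for n in("scene","top"):
    p=read_camera(n);c=proj(p,np.array([[.5216,.0405,.03]]))[0].astype(int)
    T.append(cv2.resize(p["color"][c[1]-45:c[1]+45,c[0]-45:c[0]+45,::-1],None,fx=4.4,fy=4.4,interpolation=cv2.INTER_CUBIC))
    for m in masks_of(p,"cell_top"):
        b=np.array(m["bbox"]).reshape(2,2).mean(0)
        if np.hypot(*(b-c))<25: print(n,m["bbox"],round(m["score"],2))
cv2.imwrite("pics/placed.png",np.hstack(T))
```

```text
t 10.3 pos [ 0.4109 -0.1354  0.1586] F [ 0.4  0.4 -0.1] w 1.007 g 0.0
 shift now [0.1074 0.1135 0.0587]  turn [ 0.03 -0.02 -7.1 ]  shift after turn [0.0926 0.1259 0.0586]
scene [263.0, 230.4, 282.7, 247.9] 0.6
top [252.4, 213.6, 265.4, 238.8] 0.43
```

View pics/placed.png

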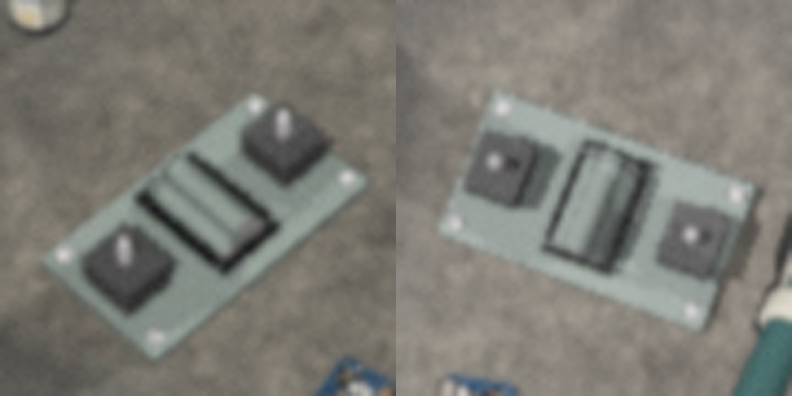

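Run:
```python
from h import *
from scipy.optimize import least_squares
from workcell import read_camera,masks_of
P={n:read_camera(n) for n in("scene","top")}
pts=dict(scene=[(124,238),(283,110)],top=[(97,162),(295,235)])
Z=[np.array([[0,.065,.052],[0,-.065,.052]])]
obs={}
for n,p in P.items():
    c=proj(p,np.array([[.5216,.0405,.03]]))[0].astype(int)
    obs[n]=np.array(pts[n])/4.4+c-45-.5
def res(v,S): return np.concatenate([(proj(P[n],place(Z[0],v))-obs[n]).ravel() for n in S])
for S in(["top"],["scene"],["top","scene"]):
    r=least_squares(res,[.5216,.0405,-.31],args=(S,),x_scale=[.01,.01,.1]);print("pins",S,r.x[:2].round(4),np.degrees(r.x[2]).round(1),r.fun.round(1))
ims={}
for n,p in P.items():
    c=proj(p,np.array([[.5216,.0405,.0345]]))[0]
    L=[m for m in masks_of(p,"cell_top") if np.hypot(*(np.array(m["bbox"]).reshape(2,2).mean(0)-c))<20]
    if L:
        ims[n]=(p,L[0]["mask"].astype(float));r=fit("cell_top",[ims[n]],np.array([.5216,.0405,-.314]),.0345)
        print("cell",n,r[0][:2].round(4),np.degrees(r[0][2]).round(1),round(r[1],2))
T=[]
for n,p in P.items():
    S=8;c=proj(p,np.array([[.5216,.0405,.03]]))[0].astype(int)
    im=cv2.resize(p["color"][c[1]-25:c[1]+25,c[0]-25:c[0]+25,::-1],None,fx=S,fy=S,interpolation=cv2.INTER_CUBIC)
    T.append(im.copy())
    q=((proj(p,place(M["cell_top"][0],[.5216,.0405,-.314],.0345))-c+25.5)*S).astype(np.int32)
    cv2.polylines(im,[cv2.convexHull(q)],True,(0,0,255),1);T.append(im)
cv2.imwrite("pics/placed2.png",cv2.resize(np.vstack([np.hstack(T[:2]),np.hstack(T[2:])]),(600,600)))
```

```text
pins ['top'] [0.5201 0.0428] -17.6 [ 0.2  0.1 -0.2 -0.1]
pins ['scene'] [0.5223 0.0364] -17.5 [ 0.1 -0.1 -0.1  0.2]
pins ['top', 'scene'] [0.5209 0.0401] -17.6 [ 1.2 -0.2  0.8 -0.3 -0.1  1.1 -0.2  1.3]
cell scene [0.5213 0.0381] -17.5 0.05
cell top [0.5179 0.0435] -18.0 0.26
```

View pics/placed2.png

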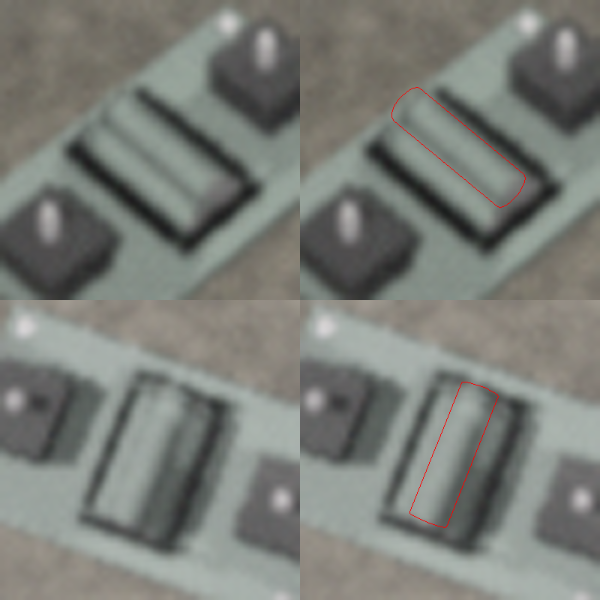

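The cell lies in the groove: it fits the red outline (scene crop (460,145), top crop (455,455)), on top of the two cells. Next, the cover.

Emit:
{"op": "drive_tool", "data": {"rows": [[0,0,-7.1,0,0,0,1],[0,0,0,0.0231,0.0315,0,1],[0,0,0,0.0231,0.0315,0,1],[0,0,0,0.0231,0.0315,0,1],[0,0,0,0.0231,0.0315,0,1],[0,0,0,0,0,0.03,1],[0,0,0,0,0,0.02,1],[0,0,0,0,0,0,1]]}}

```text
time: 11.37
tool_pos: [0.4757, -0.273, 0.1027]
tcp_rot: [-3.123, 0.3, 0.015]
wrist_force: [-0.6, 0.8, -0.7]
width: 0.999
grip_force: 0.0
```

Emit:
{"op": "drive_tool", "data": {"rows": [[0,0,0,0,0,0,1],[0,0,0,0,0,0,1],[0,0,0,0,0,0,1]]}}

```text
time: 11.62
tool_pos: [0.4795, -0.275, 0.1095]
tcp_rot: [3.126, -0.299, 0.002]
wrist_force: [-1.1, -0.7, 0.0]
width: 0.999
grip_force: 0.0
```

```bash
python3 g.py .477 -.277 .034 -11.3
```

```text
t 11.62 pos [ 0.4795 -0.275   0.1095] F [-1.1 -0.7  0. ] w 0.999 g 0.0
 shift now [-0.0022  0.0023  0.0755]  turn [ 0.08 -0.09  0.36]  shift after turn [-0.0021  0.0024  0.0755]
```

Emit:
{"op": "drive_tool", "data": {"rows": [[0,0,0.3,-0.002,0.002,0.02,0.9],[0,0,0,0,0,0.025,0.8],[0,0,0,0,0,0.015,0.7],[0,0,0,0,0,0.008,0.6],[0,0,0,0,0,0.004,0.6],[0,0,0,0,0,0,0.6],[0,0,0,0,0,0,0.6],[0,0,0,0,0,0,0.6]]}}

```text
time: 12.28
tool_pos: [0.4771, -0.2772, 0.0373]
tcp_rot: [3.125, -0.309, 0.002]
wrist_force: [-0.1, -0.0, 0.7]
width: 0.6
grip_force: 0.0
```

```bash
python3 g.py .477 -.277 .034 -11.3
```

```text
t 12.28 pos [ 0.4771 -0.2772  0.0373] F [-0.1 -0.   0.7] w 0.6 g 0.0
 shift now [-0.0002 -0.0002  0.0033]  turn [ 0.08 -0.09  0.01]  shift after turn [-0.0002 -0.0002  0.0033]
```

Emit:
{"op": "drive_tool", "data": {"rows": [[0,0,0,0,0,0.003,0.4],[0,0,0,0,0,0,0.1],[0,0,0,0,0,0,0.1],[0,0,0,0,0,0,0.1],[0,0,0,0,0,0,0.1],[0,0,0,0,0,0,0.1],[0,0,0,0,0,0,0.1],[0,0,0,0,0,0,0.1]], "force": 70}}

```text
time: 12.95
tool_pos: [0.4764, -0.2769, 0.0334]
tcp_rot: [3.125, -0.309, 0.0]
wrist_force: [-0.9, 0.5, 5.8]
width: 0.243
grip_force: 70.7
```

```bash
python3 g.py .477 -.277 .034 -11.3
```

```text
t 12.95 pos [ 0.4764 -0.2769  0.0334] F [-0.9  0.5  5.8] w 0.243 g 70.7
 shift now [ 0.0006 -0.     -0.0006]  turn [ 0.05 -0.01 -0.01]  shift after turn [ 0.0006 -0.     -0.0006]
```

Emit:
{"op": "drive_tool", "data": {"rows": [[0,0,0,0,0,-0.01,0.1],[0,0,0,0,0,-0.025,0.1],[0,0,0,0,0,-0.035,0.1],[0,0,0,0,0,-0.02,0.1],[0,0,3.2,0,0,0,0.1],[0,0,3.1,0,0,0,0.1],[0,0,0,0,0,0,0.1],[0,0,0,0,0,0,0.1]]}}

```text
time: 13.62
tool_pos: [0.475, -0.2759, 0.1219]
tcp_rot: [-3.104, 0.478, 0.005]
wrist_force: [-0.5, -0.3, -4.1]
width: 0.242
grip_force: 69.7
```

```bash
python3 g.py .5212 .0402 .1234 -17.6
```

```text
t 13.62 pos [ 0.475  -0.2759  0.1219] F [-0.5 -0.3 -4.1] w 0.242 g 69.7
 shift now [-0.0511 -0.3154 -0.0013]  turn [0.   0.18 0.08]  shift after turn [-0.0515 -0.3153 -0.0015]
```

Emit:
{"op": "drive_tool", "data": {"rows": [[0,0,0,-0.0057,-0.035,0,0.1],[0,0,0,-0.0057,-0.035,0,0.1],[0,0,0,-0.0057,-0.035,0,0.1],[0,0,0,-0.0057,-0.035,0,0.1],[0,0,0,-0.0057,-0.035,0,0.1],[0,0,0,-0.0057,-0.035,0,0.1],[0,0,0,-0.0057,-0.035,0,0.1],[0,0,0,-0.0057,-0.035,0,0.1]]}}

```text
time: 14.28
tool_pos: [0.5162, 0.0058, 0.1217]
tcp_rot: [3.104, -0.478, -0.005]
wrist_force: [-0.3, -1.2, -2.9]
width: 0.244
grip_force: 70.0
```

Emit:
{"op": "drive_tool", "data": {"rows": [[0,0,0,-0.003,-0.02,0,0.1],[0,0,0,-0.0027,-0.015,0,0.1],[0,0,0,0,0,0,0.1],[0,0,0,0,0,0,0.1],[0,0,0,0,0,0,0.1],[0,0,0,0,0,0,0.1],[0,0,0,0,0,0,0.1],[0,0,0,0,0,0,0.1]]}}

```text
time: 14.95
tool_pos: [0.5223, 0.0383, 0.1226]
tcp_rot: [3.104, -0.483, -0.002]
wrist_force: [0.8, -0.7, -2.8]
width: 0.246
grip_force: 70.2
```

Run:
```python
from g import rel
from h import *
from workcell import read_camera,masks_of,status
rel(.5212,.0402,.095,-17.6)
s=status.read_state();x,y,z=s["tool_pos"];T=[]
for n in("scene","top"):
    p=read_camera(n);S=6
    for m in masks_of(p,"cover")[:2]:
        r=fit("cover",[(p,m["mask"].astype(float))],np.array([x,y,-.307]),z-.0334)
        print(n,round(m["score"],2),m["bbox"],r[0][:2].round(4),np.degrees(r[0][2]).round(1),round(r[1],2))
    c=proj(p,np.array([[x,y,z-.03]]))[0].astype(int)
    im=cv2.resize(p["color"],None,fx=S,fy=S,interpolation=cv2.INTER_CUBIC)[:,:,::-1].copy()
    for k,v,zz in(("cover",[x,y,np.radians(-17.6)],z-.0334),("jig",[.5212,.0402,np.radians(-17.6)],0)):
        for B in M[k]:
            cv2.polylines(im,[cv2.convexHull(((proj(p,place(B,v,zz))+.5)*S).astype(np.int32))],True,(0,0,255) if k=="cover" else (255,255,0),1)
    T.append(im[(c[1]-45)*S:(c[1]+45)*S,(c[0]-33)*S:(c[0]+33)*S])
cv2.imwrite("pics/over.png",np.hstack(T))
```

```text
t 14.95 pos [0.5223 0.0383 0.1226] F [ 0.8 -0.7 -2.8] w 0.246 g 70.2
 shift now [-0.0016 -0.0015  0.0276]  turn [ 0.04  0.06 -0.08]  shift after turn [-0.0016 -0.0015  0.0276]
scene 0.77 [241.1, 197.0, 300.5, 246.6] [0.5217 0.0366] -19.6 0.26
top 0.56 [231.0, 210.5, 293.5, 238.1] [0.5212 0.0387] -15.8 2.9
```

View pics/over.png

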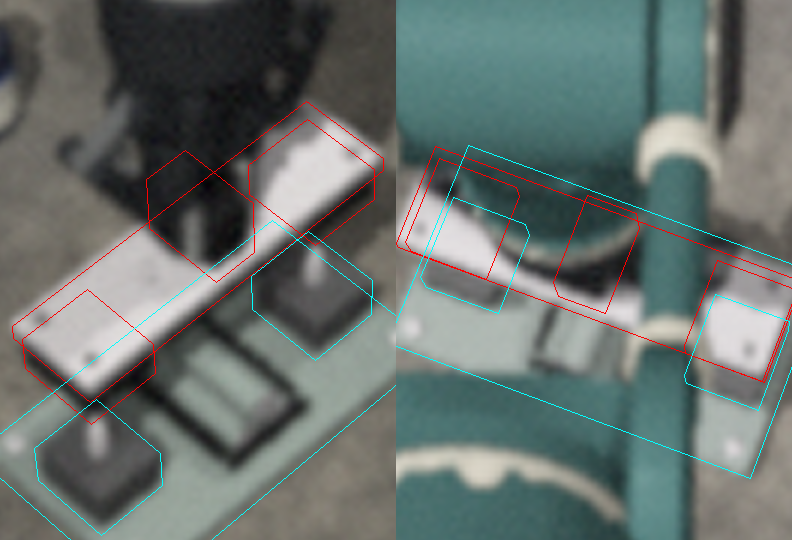

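The overlay shows the cover held level over the jig. Its blocks (scene crop (90,355) and (310,170)) line up above the two posts ((99,470) and (312,295)), with only about 2 mm of correction left.

Emit:
{"op": "drive_tool", "data": {"rows": [[0,0,0,-0.002,-0.0015,0.015,0.1],[0,0,0,0,0,0.01,0.1],[0,0,0,0,0,0.005,0.1],[0,0,0,0,0,0,0.1],[0,0,0,0,0,0,0.1],[0,0,0,0,0,0,0.1],[0,0,0,0,0,0,0.1]]}}

```text
time: 15.73
tool_pos: [0.5215, 0.0412, 0.0933]
tcp_rot: [3.104, -0.481, 0.0]
wrist_force: [-0.6, 0.4, -3.5]
width: 0.244
grip_force: 70.2
```

```bash
python3 g.py .5208 .0402 .0854 -17.6
```

```text
t 15.73 pos [0.5215 0.0412 0.0933] F [-0.6  0.4 -3.5] w 0.244 g 70.2
 shift now [-0.0004  0.0012  0.0079]  turn [ 0.01 -0.01 -0.  ]  shift after turn [-0.0004  0.0012  0.0079]
```

Emit:
{"op": "drive_tool", "data": {"rows": [[0,0,0,-0.0004,0.001,0.005,0.1],[0,0,0,0,0,0.003,0.1],[0,0,0,0,0,0.003,0.1],[0,0,0,0,0,0.002,0.1],[0,0,0,0,0,0,0.1],[0,0,0,0,0,0,0.1]]}}

```text
time: 16.23
tool_pos: [0.5199, 0.0404, 0.0793]
tcp_rot: [3.104, -0.481, -0.003]
wrist_force: [-0.9, -0.5, -3.4]
width: 0.241
grip_force: 70.1
```

```bash
python3 g.py .5208 .0402 .0754 -17.6
```

```text
t 16.23 pos [0.5199 0.0404 0.0793] F [-0.9 -0.5 -3.4] w 0.241 g 70.1
 shift now [ 0.001  -0.0001  0.0039]  turn [ 0.04  0.1  -0.01]  shift after turn [ 0.001  -0.0001  0.0039]
```

Emit:
{"op": "drive_tool", "data": {"rows": [[0,0,0,0.0005,0,0.002,0.1],[0,0,0,0,0,0.002,0.1],[0,0,0,0,0,0.001,0.1],[0,0,0,0,0,0,0.1],[0,0,0,0,0,0,0.1]]}}

```text
time: 16.65
tool_pos: [0.5202, 0.0404, 0.0748]
tcp_rot: [3.104, -0.481, -0.003]
wrist_force: [-4.4, 1.5, 1.9]
width: 0.242
grip_force: 70.7
```

```bash
python3 g.py .5208 .0402 .0679 -17.6
```

```text
t 16.65 pos [0.5202 0.0404 0.0748] F [-4.4  1.5  1.9] w 0.242 g 70.7
 shift now [ 0.0006 -0.      0.0069]  turn [ 0.03  0.11 -0.02]  shift after turn [ 0.0006 -0.      0.0069]
```

Emit:
{"op": "drive_tool", "data": {"rows": [[0,0,0,-0.001,0,0.001,0.1],[0,0,0,0,0,0.002,0.1],[0,0,0,0,0,0.0015,0.1],[0,0,0,0,0,0.001,0.1],[0,0,0,0,0,0,0.1],[0,0,0,0,0,0,0.1]]}}

```text
time: 17.15
tool_pos: [0.5201, 0.0405, 0.0702]
tcp_rot: [3.104, -0.481, -0.0]
wrist_force: [-5.5, 0.1, 6.4]
width: 0.244
grip_force: 71.5
```

```bash
python3 g.py .5208 .0402 .0679 -17.6
```

```text
t 17.15 pos [0.5201 0.0405 0.0702] F [-5.5  0.1  6.4] w 0.244 g 71.5
 shift now [0.0007 0.0001 0.0023]  turn [ 0.02  0.01 -0.01]  shift after turn [0.0007 0.0001 0.0023]
```

Emit:
{"op": "drive_tool", "data": {"rows": [[0,0,0,-0.0015,0,0.001,0.1],[0,0,0,0,0,0.001,0.1],[0,0,0,0,0,0.001,0.1],[0,0,0,0,0,0,0.1],[0,0,0,0,0,0,0.1]]}}

```text
time: 17.57
tool_pos: [0.52, 0.0406, 0.0681]
tcp_rot: [3.104, -0.48, 0.004]
wrist_force: [-4.1, 0.1, 8.2]
width: 0.247
grip_force: 71.8
```

```bash
python3 g.py .5208 .0402 .0679 -17.6
```

```text
t 17.57 pos [0.52   0.0406 0.0681] F [-4.1  0.1  8.2] w 0.247 g 71.8
 shift now [0.0009 0.0002 0.0002]  turn [ 0.01 -0.15  0.  ]  shift after turn [0.0009 0.0002 0.0002]
```

Emit:
{"op": "drive_tool", "data": {"rows": [[0,0,0,-0.0005,0,0.001,0.1],[0,0,0,0,0,0,0.1],[0,0,0,0,0,0.0005,0.1],[0,0,0,0,0,0,0.1],[0,0,0,0,0,0,0.1],[0,0,0,0,0,0,0.1]]}}

```text
time: 18.07
tool_pos: [0.5201, 0.0406, 0.0679]
tcp_rot: [3.104, -0.48, 0.005]
wrist_force: [-7.1, -2.2, 15.8]
width: 0.244
grip_force: 73.0
```

```bash
python3 g.py .5208 .0402 .0679 -17.6
```

```text
t 18.07 pos [0.5201 0.0406 0.0679] F [-7.1 -2.2 15.8] w 0.244 g 73.0
 shift now [ 0.0008  0.0001 -0.    ]  turn [ 0.01 -0.2   0.  ]  shift after turn [ 0.0008  0.0001 -0.    ]
```

Emit:
{"op": "drive_tool", "data": {"rows": [[0,0,0,0,0,0.0006,0.1],[0,0,0,0,0,0,0.1],[0,0,0,0,0,0,0.1],[0,0,0,0,0,0,0.1],[0,0,0,0,0,0,0.1],[0,0,0,0,0,0,0.1]]}}

```text
time: 18.57
tool_pos: [0.5201, 0.0406, 0.0678]
tcp_rot: [3.104, -0.48, 0.005]
wrist_force: [-8.3, -2.1, 21.1]
width: 0.245
grip_force: 73.6
```

```bash
python3 g.py .5208 .0402 .0679 -17.6; python3 -c "
from workcell import status;print(status.read_state()['torque'])
from h import *
from workcell import read_camera,masks_of
for n in('scene',):
    p=read_camera(n)
    for m in masks_of(p,'cover')[:1]: print(m['bbox'],fit('cover',[(p,m['mask'].astype(float))],np.array([.5205,.038,-.307]),.0345))
"
```

```text
t 18.57 pos [0.5201 0.0406 0.0678] F [-8.3 -2.1 21.1] w 0.245 g 73.6
 shift now [ 0.0008  0.0001 -0.    ]  turn [ 0.01 -0.2   0.01]  shift after turn [ 0.0008  0.0001 -0.0001]
[-0.28948082  1.5374741  -0.17661033]
[245.3, 211.6, 301.6, 263.1] (array([ 0.52276205,  0.03753566, -0.3010543 ]), np.float64(0.3101522695080347))
```

The stop is stiff, 0.1 mm for 5 N more, at exactly the home height. The cover is gripped and pressed with about 21 N, so I'm handing in.

```bash
python3 -c "
from workcell import workorder;print(workorder.finish_job())"
```

```text
the job is handed in; nothing more can be done
None
```

The job is handed in at about 18.6 s of the 54 s: the cell lies in the groove, and the cover is over both pins at its home height, still gripped and pressed down with about 21 N; the hand-in gave no verdict.

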